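# Set the portion gauge in the sloping cheese board

### The job

Set up the sloping cheese-portioning board for wide pieces: take the wider of the two gauge blades out of the wooden rack and slide its blade square to the slope into the board's long slot. Keep hold of it until its steel collar sits flush on the board all round, pause a moment, then let go. Leave the narrow gauge in the rack and do not disturb the cheese, the jar or the carton.

Things in the scene. Friction and masses are not known exactly. Their poses are not given: they have to be found in the camera images.
- gauge_wide: Loose, 0.18-0.37 kg. Steel blade 4 (x) by 70 (y) by 55 mm long, to z = -55; steel collar 34 by 100 by 8 mm high over it; on that a dark wood grip 22 thick (x, grasp across it) by 94 wide (y), z = 8 to 62. Origin: centre of collar's underside, where blade begins; z from blade to grip. Starts upright in a rack slot, blade in, collar on rack top; draws straight up.
- gauge_narrow: The narrow gauge, loose, must stay in the rack: the same materials and heights as the wide one, but blade 40 mm wide and collar 62 mm wide (y). Origin and axes as for the wide gauge.
- rack: Fixed pale wooden block 90 (x) by 270 (y) by 65 mm high with two equal upright slots side by side, centres at y = -68 and +68 mm, each 10 mm (x) by 83 mm (y), 60 mm deep. Origin: centre of its underside on the table, z up. Either gauge may be in either slot.
- bed: White top plate of the fixed sloping board: 200 wide (y), 30 thick, sloping 30 deg, low side to the robot's left (world +y). Origin: centre of the long slot's mouth in the upper face, 100 mm above table. z square to slope, up; x up the slope, plate x = -100 to +120; y along the slot. Slot 10 (x) by 83 (y), 3 mm bevel, steel rim, right through, free space below.
- board: The same fixed board's dark wooden base, 200 by 190 mm; its origin is on the table, 100 mm straight below the bed's origin, z up. The bed has an 11 mm high lip along its low edge (bed x = -100 to -86 mm) and a second, shorter slot (53 mm, too short for the wide blade) 65 mm further up the slope than the long one.
- cheese: Bystander: a small loose brown-rinded cheese wheel, 112 mm across, 55 mm high. Origin: centre of its underside.
- jar: Bystander: a loose closed jar, 72 mm across, 100 mm high. Origin: centre of its underside.
- carton: Bystander: a loose cardboard carton 70 (x) by 130 (y) by 60 mm high. Origin: centre of its underside.
Things that resemble listed ones, but are neither listed nor needed, are in the scene too. Leave any orange or pink look-alike of the gauge_wide alone.

How it is judged:
By the outcome, as a careful person would: the job done as asked, in the order asked, and still so for the second after the job is handed in, with the robot touching nothing.
It also fails if it takes over 50 s, if anything falls off the work surface, if the arm or the gripper's body presses on something with over 40 N, if the wrist force passes 120 N, or if a joint passes its speed limit or range.

### The arm

A 7-joint arm with a two-finger parallel gripper is mounted at the origin on the work surface. World frame = base frame: x ahead of the robot, y to its left, z up, the work surface at z = 0. Lengths are in m, angles in rad, forces in N, time in s.
With the tool pointing down it reaches from about 0.4 to 0.925 m from the base axis. Payload 5.6 kg.
Tool frame: the origin (TCP) lies at the very end of the fingers, on their centre line; the grasp point (between the pads) lies 19 mm behind it; z points along the fingers, y is the line along which they close (so a half turn about z gives the same grasp; the last joint's range is limited). The gripper opens to 85 mm and grips with 20 to 120 N. Pads are 22 mm wide; open, the fingers measure 114 mm over their backs; the gripper's body (76 mm by 85 mm) begins 54 mm behind the grasp point. The pads swing forward as they close: fully open they stand 13 mm farther back than shut.
Start: joints at [1.285, 0.468, -0.012, 1.603, 0.006, 1.071, -0.056], TCP at [0.156, -0.631, 0.208] pointing down, gripper open.
Joint ranges: [-2.53, 2.53], [-0.31, 2.02], [-1.57, 1.55], [0.28, 2.44], [-1.29, 4.43], [0.15, 1.84], [-2.92, 2.92]. Speed limits (rad/s): [2.57, 2.57, 3.14, 3.14, 3.14, 3.14, 3.14].

### API

Orientations are given as a unit quaternion [x, y, z, w].
In Python, from plant import arm gives the robot as it stands.
- The arm moves only by the shell command python3 -m inch 'ROWS'. ROWS is JSON, a list of rows, each an object of numbers: "x", "y", "z": the shift along the tool's x, y, z in units of 50 cm (1.0 is 50 cm); "wx", "wy", "wz": the turn, a rotation vector about the tool's x, y, z in units of 30 degrees (1.0 is 30 degrees); "gripper": the closure, from 0 (fully open) to 1 (shut). A call has exactly 5 rows; each row is the pose to reach, as a shift and turn from the pose commanded when the call began, along the tool's axes at that moment; what a row does not reach only later rows make up. A row lasts 1/10 s, in which the tool goes at most 50 mm and 8.59 degrees, less where a joint would pass 70% of its speed; a pose out of reach is approached as far as the arm can. A call with a number of a shift or a turn outside -1 to 1 is refused whole. A call with a gripper value outside its range is refused whole. The fingers move at their own pace and stop on an object; the grip force is fixed at half the most. Time passes only in rows, so rows that repeat a pose let the fingers close, or fill a call up. It gives the time, the measured TCP pose, the force, the opening and the grip force at its end, in the units of the state.
- arm.observe(): the state, without advancing time (a new reading comes with each control period).
- arm.read_camera(name): name is "side" or "top" or "wrist"; returns the picture (400x640x3 uint8, red, green, blue); there is no depth.
- arm.camera_info(name): a dict with "K" (3x3 intrinsics, pixels), "D" ([k1, k2, p1, p2, k3] as OpenCV has them; the pictures are not rectified), "R" (3x3) and "t" (3): a world point X has camera coordinates R X + t; the wrist camera has in their place "T_tool_cam" (4x4, takes a point from camera to tool coordinates, whose origin is the TCP and whose axes are the flange's). Camera axes: x right, y down, z forward; pixel columns grow to the right and rows downward; lengths in m; the calibration is good to about 2 mm. A picture is of the moment at which its call begins: read the wrist's pose just before it. camera_info takes no time and is no camera call.
- arm.sign_off(): hands the job in; it is judged then, once.
The state is a dict: "clock": time; "q": joint angles; "qvel": joint speeds; "joint_torque": joint torques, N m; "eef_pos": TCP position; "orientation": TCP orientation; "contact_force": force on the tool from outside, world axes, zero at the start; "moment": the same for the moment, N m; "gripper_width": finger opening in m; "gripper_force": force on a finger pad.
Only numpy, scipy, OpenCV 4.12 (cv2) and the standard library are available. Lean on these libraries where they do the work, as an engineer would, in place of code of your own. Each camera call takes 0.05 s, during which the arm holds its last target. There are 200 camera calls.

## Working session

There is one attempt and no reset: what is moved stays moved. The work goes in short steps, Python scripts to look and compute and a shell command to move; the robot and the scene stay as the last step left them, time stands still between calls to the robot, and variables do not carry over. Pictures are saved under pics/ and viewed, at most 10 in all, crops included, and the job is handed in when it is done.

```bash
ls; mkdir -p pics; cat > h.py <<'E'
import numpy as np,cv2
from scipy.spatial.transform import Rotation as R
from plant import arm
def snap(n,f):
    im=arm.read_camera(n); cv2.imwrite(f'pics/{f}.png',im[:,:,::-1]); return im
def proj(n,X,Tw=None):
    c=arm.camera_info(n);X=np.atleast_2d(X).astype(float)
    if n=='wrist':
        M=np.linalg.inv(Tw@np.array(c['T_tool_cam']));Rm,t=M[:3,:3],M[:3,3]
    else: Rm,t=np.array(c['R']),np.array(c['t'])
    return cv2.projectPoints(X,cv2.Rodrigues(Rm)[0],t,np.array(c['K']),np.array(c['D']))[0][:,0]
def ray(n,uv,Tw=None):
    c=arm.camera_info(n)
    p=cv2.undistortPoints(np.array(uv,float).reshape(-1,1,2),np.array(c['K']),np.array(c['D']))[:,0]
    d=np.c_[p,np.ones(len(p))]
    if n=='wrist':
        T=Tw@np.array(c['T_tool_cam']);return T[:3,3],d@T[:3,:3].T
    Rm,t=np.array(c['R']),np.array(c['t']);return -Rm.T@t,d@Rm
def atz(n,uv,z,Tw=None):
    o,d=ray(n,uv,Tw);return o+d*((z-o[2])/d[:,2])[:,None]
def tool():
    s=arm.observe();T=np.eye(4);T[:3,:3]=R.from_quat(s['orientation']).as_matrix();T[:3,3]=s['eef_pos'];return T
E
python3 - <<'E'
from h import *
a=snap('top','top0');b=snap('side','side0')
np.set_printoptions(precision=3,suppress=True)
for n in('top','side'):
    o,d=ray(n,[[320,200]]);print(n,o,d)
print(tool()); print(arm.camera_info('wrist')['T_tool_cam'])
E
```

```text
pics
top [ 0.377 -0.003  1.06 ] [[ 0.171  0.008 -0.985]]
side [0.167 0.719 0.826] [[ 0.362 -0.655 -0.664]]
[[ 0.971  0.24  -0.     0.156]
 [ 0.24  -0.971  0.002 -0.63 ]
 [-0.    -0.002 -1.     0.207]
 [ 0.     0.     0.     1.   ]]
[[ 0.    -0.966 -0.258  0.066]
 [ 1.     0.    -0.001  0.   ]
 [ 0.001 -0.258  0.966 -0.165]
 [ 0.     0.     0.     1.   ]]
```

View pics/top0.png

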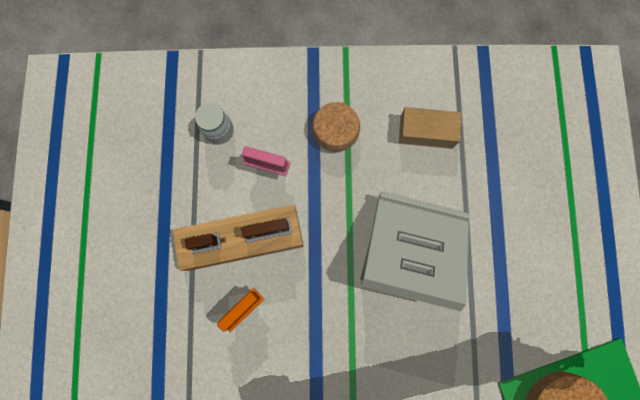

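View pics/side0.png

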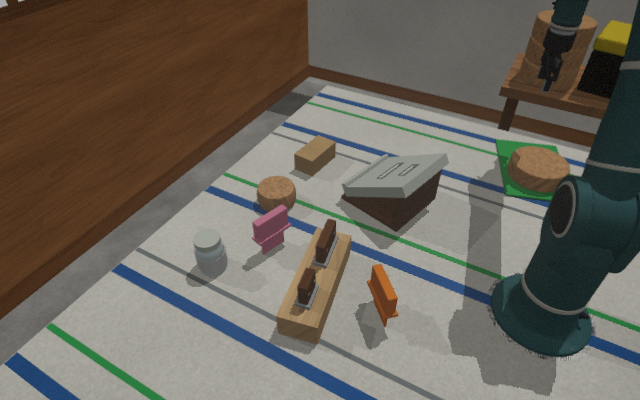

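The top view shows these candidates for the wide gauge:
- dark grip at (265,229), in the right rack slot, looks wider
- dark grip at (201,241), in the left slot, narrow
- pink look-alike at (265,161)
- orange look-alike at (241,310)

The board's long slot is at about (420,241) and the short one at (417,268). Next is a close crop.

```bash
python3 - <<'E'
from h import *
np.set_printoptions(precision=3,suppress=True)
a=cv2.imread('pics/top0.png')
c1=cv2.resize(a[190:310,165:315],None,fx=5.3,fy=5,interpolation=cv2.INTER_CUBIC)
c1=cv2.resize(a[195:280,165:310],None,fx=5.5,fy=5.5,interpolation=cv2.INTER_CUBIC)
c2=cv2.resize(a[185:310,355:475],None,fx=4.8,fy=4.8,interpolation=cv2.INTER_CUBIC)
cv2.imwrite('pics/c1.png',c1);cv2.imwrite('pics/c2.png',c2)
print(atz('top',[[300,20],[20,200],[420,241],[417,268],[235,235]],0.1))
E
```

```text
[[ 0.959  0.046  0.1  ]
 [ 0.552  0.657  0.1  ]
 [ 0.455 -0.2    0.1  ]
 [ 0.4   -0.192  0.1  ]
 [ 0.472  0.183  0.1  ]]
```

View pics/c1.png

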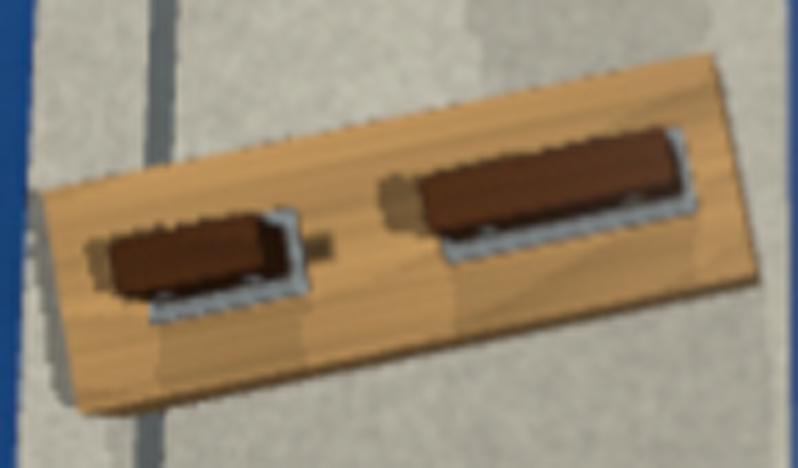

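View pics/c2.png

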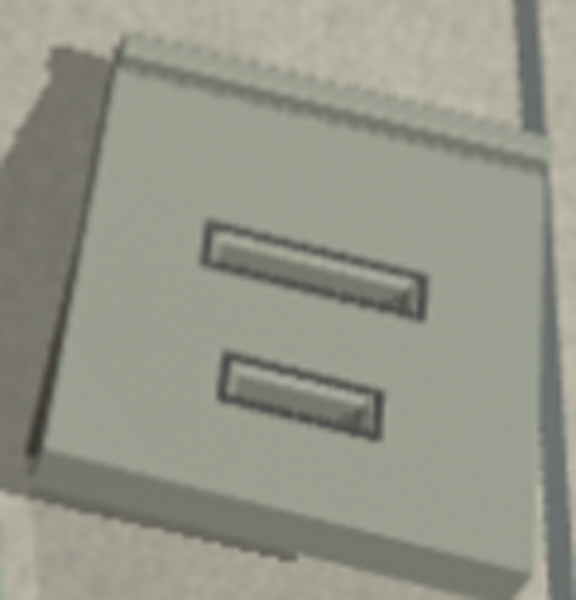

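The crop confirms the choice: the grip at c1 (555,180), or full image (265,228), is about twice as wide as the one at (190,255), so the wide gauge is in the right slot. The board crop shows the lip along the far edge, with the long slot at c2 (314,271) and the short one nearer the robot at (301,397). That puts the low side at +x in the images, not at +y as the text says, so I'll fit the pose to check.

```bash
cat > fit.py <<'E'
from h import *
from scipy.optimize import least_squares
np.set_printoptions(precision=4,suppress=True)
def up(p,s,o): return (np.array(p,float)+.5)/s-.5+np.array(o)
def Rb(yaw,t=30): return (R.from_euler('z',yaw)*R.from_euler('y',-t,degrees=True)).as_matrix()
bp=up([[314,271],[301,397],[48,450],[533,570],[122,35],[548,133]],4.8,(355,185))
bm=np.array([[0,0,0],[65,0,0],[120,-100,0],[120,100,0],[-100,-100,11],[-100,100,11]])/1e3
if __name__=='__main__':
    for y0 in(3.1,1.57,-1.57,0):
        f=lambda p:(proj('top',bm@Rb(p[2]).T+[p[0],p[1],.1])-bp).ravel()
        r=least_squares(f,[.455,-.2,y0]);print('bed',r.x,r.cost)
        if r.cost<50: print(r.fun.reshape(-1,2)); print('side proj',proj('side',bm@Rb(r.x[2]).T+[r.x[0],r.x[1],.1]))
    rp=up([[38,190],[712,55],[757,280],[82,412]],5.5,(165,195))
    P=atz('top',rp,.065);c=P.mean(0);e=(P[0]+P[3]-P[1]-P[2])/2
    print('rack',c,np.linalg.norm(e),np.degrees(np.arctan2(e[1],e[0])),np.linalg.norm(P[0]-P[3]))
    gp=up([[422,178],[668,128],[685,190],[440,235]],5.5,(165,195))
    P=atz('top',gp,.127);c=P.mean(0);e=(P[0]+P[3]-P[1]-P[2])/2
    print('grip',c,np.linalg.norm(e),np.degrees(np.arctan2(e[1],e[0])),np.linalg.norm(P[0]-P[3]))
    print('TCP px',proj('top',[arm.observe()['eef_pos']]))
E
python3 fit.py
```

```text
bed [ 0.455  -0.1999  2.8921] 1.1865124045692448
[[-0.2526 -0.0443]
 [-0.0151 -0.0573]
 [-0.7208  0.5545]
 [ 0.6192  0.2936]
 [-0.145  -0.8209]
 [ 0.5485 -0.1069]]
side proj [[389.2311 170.1895]
 [407.6632 169.347 ]
 [402.019  186.7669]
 [444.9195 152.142 ]
 [340.1776 183.695 ]
 [382.9032 153.6646]]
bed [ 0.455  -0.1999  2.8921] 1.186512404570076
[[-0.2526 -0.0443]
 [-0.0151 -0.0573]
 [-0.7208  0.5545]
 [ 0.6192  0.2936]
 [-0.145  -0.8209]
 [ 0.5485 -0.1069]]
side proj [[389.2311 170.1895]
 [407.6632 169.347 ]
 [402.019  186.7669]
 [444.9195 152.142 ]
 [340.1776 183.695 ]
 [382.9032 153.6646]]
bed [ 0.455  -0.1999 -3.3911] 1.1865124045692645
[[-0.2526 -0.0443]
 [-0.0151 -0.0573]
 [-0.7208  0.5545]
 [ 0.6192  0.2936]
 [-0.145  -0.8209]
 [ 0.5485 -0.1069]]
side proj [[389.2311 170.1895]
 [407.6632 169.347 ]
 [402.019  186.7669]
 [444.9195 152.142 ]
 [340.1776 183.695 ]
 [382.9032 153.6646]]
bed [ 0.455  -0.1999  2.8921] 1.1865124045691289
[[-0.2526 -0.0443]
 [-0.0151 -0.0573]
 [-0.7208  0.5545]
 [ 0.6192  0.2936]
 [-0.145  -0.8209]
 [ 0.5485 -0.1069]]
side proj [[389.2311 170.1895]
 [407.6632 169.347 ]
 [402.019  186.7669]
 [444.9195 152.142 ]
 [340.1776 183.695 ]
 [382.9032 153.6646]]
rack [0.471  0.1864 0.065 ] 0.27012129947534086 100.62839231347988 0.08965062372383055
grip [0.4834 0.1167 0.127 ] 0.09204976750639107 100.36544009143188 0.02226379437164116
TCP px [[675.04   397.6873]]
```

```bash
cat > plan.py <<'E'
from h import *
np.set_printoptions(precision=4,suppress=True)
def down(yaw):  # tool x at yaw deg, z down
    return (R.from_euler('z',yaw,degrees=True)*R.from_euler('x',180,degrees=True)).as_matrix()
def rel(T0,p,Rt):
    d=T0[:3,:3].T@(np.array(p)-T0[:3,3])/.5
    w=np.degrees(R.from_matrix(T0[:3,:3].T@Rt).as_rotvec())/30
    print('xyz',d.round(4),'w',w.round(4),'mm',round(np.linalg.norm(d)*500),'deg',round(np.linalg.norm(w)*30,1))
def chain(T,wps):
    T=T.copy()
    for p,Rt in wps: rel(T,p,Rt);T[:3,:3]=Rt;T[:3,3]=p
E
python3 - <<'E'
from plan import *
chain(tool(),[((.33,-.5,.33),down(34)),((.48,-.31,.33),down(56)),((.5,-.08,.33),down(78)),((.483,.117,.30),down(100.5))])
E
```

```text
xyz [ 0.4003 -0.17   -0.2463] w [-0.0031 -0.0003 -0.6698] mm 250 deg 20.1
xyz [ 0.4612 -0.1473 -0.    ] w [-0.      0.     -0.7333] mm 242 deg 22.0
xyz [ 0.4037 -0.2241 -0.    ] w [ 0.      0.     -0.7333] mm 231 deg 22.0
xyz [ 0.3783 -0.1152  0.06  ] w [ 0.    0.   -0.75] mm 200 deg 22.5
```

```bash
python3 -m inch '[{"x":0.08,"y":-0.034,"z":-0.05,"wz":-0.134},{"x":0.16,"y":-0.068,"z":-0.1,"wz":-0.268},{"x":0.24,"y":-0.102,"z":-0.15,"wz":-0.4},{"x":0.32,"y":-0.136,"z":-0.2,"wz":-0.54},{"x":0.4,"y":-0.17,"z":-0.246,"wz":-0.67}]'
python3 -m inch '[{"x":0.092,"y":-0.03,"wz":-0.147},{"x":0.184,"y":-0.06,"wz":-0.293},{"x":0.276,"y":-0.09,"wz":-0.44},{"x":0.368,"y":-0.118,"wz":-0.587},{"x":0.461,"y":-0.147,"wz":-0.733}]'
python3 -m inch '[{"x":0.081,"y":-0.045,"wz":-0.147},{"x":0.161,"y":-0.09,"wz":-0.293},{"x":0.242,"y":-0.134,"wz":-0.44},{"x":0.323,"y":-0.179,"wz":-0.587},{"x":0.404,"y":-0.224,"wz":-0.733}]'
python3 - <<'E'
from plan import *
T=tool();print(T,arm.observe()['q'],arm.observe()['contact_force'])
chain(T,[((.483,.117,.28),down(100.5))])
E
```

```text
[[ 0.9707  0.2403 -0.0005  0.1561]
 [ 0.2403 -0.9707  0.0015 -0.6304]
 [-0.0001 -0.0016 -1.      0.2067]
 [ 0.      0.      0.      1.    ]] [ 1.285   0.4683 -0.0116  1.6035  0.006   1.0714 -0.0563] [-0.7118 -0.0608  0.0502]
xyz [ 0.9939 -1.2942 -0.1446] w [-0.0026 -0.0021 -2.8865] mm 819 deg 86.6invalid input at $[0]: expected keys x, y, z, wx, wy, wz, gripper
invalid input at $[0]: expected keys x, y, z, wx, wy, wz, gripper
invalid input at $[0]: expected keys x, y, z, wx, wy, wz, gripper
```

```bash
python3 -m inch '[{"x":0.08,"y":-0.034,"z":-0.05,"wx":0,"wy":0,"wz":-0.134,"gripper":0},{"x":0.16,"y":-0.068,"z":-0.1,"wx":0,"wy":0,"wz":-0.268,"gripper":0},{"x":0.24,"y":-0.102,"z":-0.15,"wx":0,"wy":0,"wz":-0.4,"gripper":0},{"x":0.32,"y":-0.136,"z":-0.2,"wx":0,"wy":0,"wz":-0.54,"gripper":0},{"x":0.4,"y":-0.17,"z":-0.246,"wx":0,"wy":0,"wz":-0.67,"gripper":0}]'
python3 -m inch '[{"x":0.092,"y":-0.03,"z":0,"wx":0,"wy":0,"wz":-0.147,"gripper":0},{"x":0.184,"y":-0.06,"z":0,"wx":0,"wy":0,"wz":-0.293,"gripper":0},{"x":0.276,"y":-0.09,"z":0,"wx":0,"wy":0,"wz":-0.44,"gripper":0},{"x":0.368,"y":-0.118,"z":0,"wx":0,"wy":0,"wz":-0.587,"gripper":0},{"x":0.461,"y":-0.147,"z":0,"wx":0,"wy":0,"wz":-0.733,"gripper":0}]'
python3 -m inch '[{"x":0.081,"y":-0.045,"z":0,"wx":0,"wy":0,"wz":-0.147,"gripper":0},{"x":0.161,"y":-0.09,"z":0,"wx":0,"wy":0,"wz":-0.293,"gripper":0},{"x":0.242,"y":-0.134,"z":0,"wx":0,"wy":0,"wz":-0.44,"gripper":0},{"x":0.323,"y":-0.179,"z":0,"wx":0,"wy":0,"wz":-0.587,"gripper":0},{"x":0.404,"y":-0.224,"z":0,"wx":0,"wy":0,"wz":-0.733,"gripper":0}]'
python3 - <<'E'
from plan import *
T=tool();print(T,arm.observe()['q'],arm.observe()['contact_force'])
chain(T,[((.483,.117,.28),down(100.5))])
E
```

```text
clock: 0.6
eef_pos: [0.3309, -0.4991, 0.3315]
orientation: [0.956, 0.294, -0.0, -0.0]
contact_force: [1.2, -0.6, -0.1]
gripper_width: 0.0858
gripper_force: 0.0
clock: 1.1
eef_pos: [0.4806, -0.3089, 0.3304]
orientation: [0.882, 0.471, -0.0, -0.0]
contact_force: [0.2, 0.1, -0.4]
gripper_width: 0.085
gripper_force: 0.0
clock: 1.6
eef_pos: [0.4996, -0.0786, 0.3304]
orientation: [0.776, 0.63, -0.0, 0.0]
contact_force: [1.3, -0.6, -0.6]
gripper_width: 0.0854
gripper_force: 0.0
[[ 0.2053  0.9787 -0.0004  0.4996]
 [ 0.9787 -0.2053 -0.0003 -0.0786]
 [-0.0004 -0.0003 -1.      0.3304]
 [ 0.      0.      0.      1.    ]] [ 0.576   0.1576 -0.542   1.7654  0.086   1.2423 -0.1951] [ 1.3221 -0.598  -0.6416]
xyz [ 0.3762 -0.1128  0.1006] w [-0.0007  0.0006 -0.7449] mm 203 deg 22.3
```

```bash
python3 -m inch '[{"x":0.08,"y":-0.023,"z":0.02,"wx":0,"wy":0,"wz":-0.15,"gripper":0},{"x":0.16,"y":-0.045,"z":0.04,"wx":0,"wy":0,"wz":-0.3,"gripper":0},{"x":0.24,"y":-0.07,"z":0.06,"wx":0,"wy":0,"wz":-0.45,"gripper":0},{"x":0.32,"y":-0.095,"z":0.08,"wx":0,"wy":0,"wz":-0.6,"gripper":0},{"x":0.376,"y":-0.113,"z":0.1,"wx":0,"wy":0,"wz":-0.745,"gripper":0}]'
python3 - <<'E'
from plan import *
T=tool();np.save('Tw1.npy',T);snap('wrist','w1');print(T)
c,s=np.cos(np.radians(100.5)),np.sin(np.radians(100.5))
y=np.array([c,s,0]);x=np.array([s,-c,0]);o=np.array([.4834,.118,.127])
print(proj('wrist',[o+a*.047*y+b*.011*x for a,b in((1,1),(1,-1),(-1,-1),(-1,1))],T))
E
```

```text
clock: 2.1
eef_pos: [0.4829, 0.1181, 0.2802]
orientation: [0.638, 0.77, 0.0, -0.0]
contact_force: [0.5, -1.0, 0.0]
gripper_width: 0.0852
gripper_force: 0.0
[[-0.1851  0.9827 -0.0001  0.4829]
 [ 0.9827  0.1851  0.0005  0.1181]
 [ 0.0005  0.     -1.      0.2802]
 [ 0.      0.      0.      1.    ]]
[[330.7478 129.1794]
 [307.6315 129.1049]
 [308.1572 222.6106]
 [329.657  222.6771]]
```

View pics/w1.png

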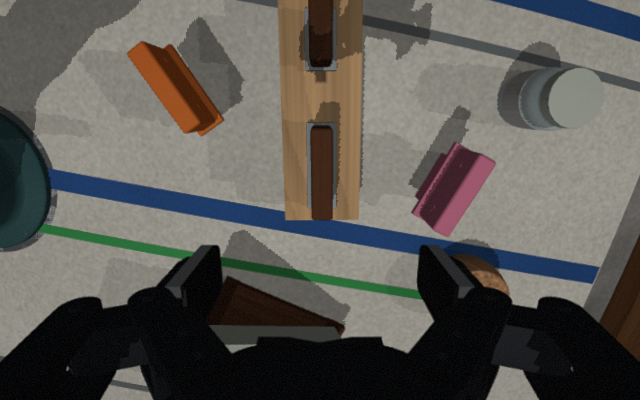

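The wrist view shows the wide gauge's grip top at columns 309–333 and rows 126–220. The prediction was 308–331 and 129–222, so the gauge sits about 1–2 mm further along tool +x/+y. I'll descend with that correction.

```bash
python3 - <<'E'
from plan import *
chain(tool(),[((.4845,.1205,.086),down(100.5))])
E
python3 -m inch '[{"x":0.001,"y":0.001,"z":0.08,"wx":0,"wy":0,"wz":0,"gripper":0},{"x":0.002,"y":0.003,"z":0.16,"wx":0,"wy":0,"wz":0,"gripper":0},{"x":0.004,"y":0.004,"z":0.25,"wx":0,"wy":0,"wz":0,"gripper":0},{"x":0.004,"y":0.004,"z":0.33,"wx":0,"wy":0,"wz":0,"gripper":0},{"x":0.004,"y":0.004,"z":0.388,"wx":0,"wy":0,"wz":0,"gripper":0}]'
python3 -m inch '[{"x":0,"y":0,"z":0,"wx":0,"wy":0,"wz":0,"gripper":0.5},{"x":0,"y":0,"z":0,"wx":0,"wy":0,"wz":0,"gripper":0.7},{"x":0,"y":0,"z":0,"wx":0,"wy":0,"wz":0,"gripper":1},{"x":0,"y":0,"z":0,"wx":0,"wy":0,"wz":0,"gripper":1},{"x":0,"y":0,"z":0,"wx":0,"wy":0,"wz":0,"gripper":1}]'
python3 - <<'E'
from plan import *
print(tool(),arm.observe()['contact_force'])
E
```

```text
xyz [-0.0067  0.0066  0.3857] w [-0.0037 -0.0067  0.0221] mm 193 deg 0.7
clock: 2.65
eef_pos: [0.484, 0.1167, 0.0838]
orientation: [0.641, 0.768, -0.001, -0.001]
contact_force: [0.2, -0.6, 0.4]
gripper_width: 0.0855
gripper_force: 0.0
clock: 3.15
eef_pos: [0.4864, 0.1176, 0.0883]
orientation: [0.641, 0.768, 0.001, 0.001]
contact_force: [-1.9, -0.6, 5.9]
gripper_width: 0.0204
gripper_force: 58.7
[[-0.1795  0.9838  0.0024  0.4864]
 [ 0.9838  0.1795 -0.0005  0.1176]
 [-0.0009  0.0023 -1.      0.0883]
 [ 0.      0.      0.      1.    ]] [-1.8577 -0.6006  5.8967]
```

```bash
python3 -m inch '[{"x":0,"y":0,"z":-0.02,"wx":0,"wy":0,"wz":0,"gripper":1},{"x":0,"y":0,"z":-0.06,"wx":0,"wy":0,"wz":0,"gripper":1},{"x":0,"y":0,"z":-0.11,"wx":0,"wy":0,"wz":0,"gripper":1},{"x":0,"y":0,"z":-0.16,"wx":0,"wy":0,"wz":0,"gripper":1},{"x":0,"y":0,"z":-0.22,"wx":0,"wy":0,"wz":0,"gripper":1}]'
python3 -m inch '[{"x":0,"y":0,"z":-0.08,"wx":0,"wy":0,"wz":0,"gripper":1},{"x":0,"y":0,"z":-0.15,"wx":0,"wy":0,"wz":0,"gripper":1},{"x":0,"y":0,"z":-0.22,"wx":0,"wy":0,"wz":0,"gripper":1},{"x":0,"y":0,"z":-0.264,"wx":0,"wy":0,"wz":0,"gripper":1},{"x":0,"y":0,"z":-0.264,"wx":0,"wy":0,"wz":0,"gripper":1}]'
python3 - <<'E'
from plan import *
T=tool();print(T,arm.observe()['contact_force'],arm.observe()['q'])
# place pose: tool z=-bed z, tool x=-bed y ; yaw of bed x
Rb=(R.from_euler('z',2.8921)*R.from_euler('y',-30,degrees=True)).as_matrix()
Rt=np.c_[-Rb[:,1],-Rb[:,0],-Rb[:,2]];print(np.linalg.det(Rt))
p=np.array([.455,-.2,.1])
def tcp(h,dx=0,dy=0): return p+Rb@[dx,dy,h]   # h = height of TCP along bed normal
print(Rt,tcp(.022),tcp(.15))
chain(T,[((.50,-.04,.34),down(78)),(tcp(.17),Rt)])
np.save('Rt.npy',Rt);np.save('Rb.npy',Rb)
E
```

```text
clock: 3.65
eef_pos: [0.4849, 0.1173, 0.1979]
orientation: [0.64, 0.768, -0.0, -0.0]
contact_force: [1.0, -0.6, -2.1]
gripper_width: 0.0207
gripper_force: 59.3
clock: 4.15
eef_pos: [0.4868, 0.1184, 0.3324]
orientation: [0.64, 0.768, 0.002, 0.003]
contact_force: [0.3, -0.4, -2.3]
gripper_width: 0.0205
gripper_force: 59.4
[[-0.1796  0.9837  0.0072  0.4868]
 [ 0.9837  0.1796  0.0004  0.1184]
 [-0.0009  0.0071 -1.      0.3324]
 [ 0.      0.      0.      1.    ]] [ 0.2939 -0.3755 -2.3207] [ 0.3569  0.1699 -0.7398  1.7686  0.1231  1.2424 -0.2342]
1.0000000000000004
[[ 0.2469  0.8392 -0.4845]
 [ 0.969  -0.2138  0.1235]
 [ 0.     -0.5    -0.866 ]] [ 0.4657 -0.2027  0.1191] [ 0.5277 -0.2185  0.2299]
xyz [-0.3163 -0.0309 -0.0151] w [ 0.0138 -0.0009  0.7448] mm 159 deg 22.3
xyz [-0.3385  0.1484  0.1856] w [0.9999 0.02   0.0747] mm 207 deg 30.1
```

```bash
python3 -m inch '[{"x":-0.04,"y":-0.004,"z":-0.002,"wx":0,"wy":0,"wz":0.1,"gripper":1},{"x":-0.12,"y":-0.012,"z":-0.006,"wx":0.004,"wy":0,"wz":0.28,"gripper":1},{"x":-0.2,"y":-0.02,"z":-0.01,"wx":0.008,"wy":0,"wz":0.47,"gripper":1},{"x":-0.27,"y":-0.027,"z":-0.013,"wx":0.012,"wy":0,"wz":0.64,"gripper":1},{"x":-0.316,"y":-0.031,"z":-0.015,"wx":0.014,"wy":0,"wz":0.745,"gripper":1}]'
python3 -m inch '[{"x":-0.068,"y":0.03,"z":0.037,"wx":0.2,"wy":0.004,"wz":0.015,"gripper":1},{"x":-0.136,"y":0.06,"z":0.074,"wx":0.4,"wy":0.008,"wz":0.03,"gripper":1},{"x":-0.204,"y":0.09,"z":0.111,"wx":0.6,"wy":0.012,"wz":0.045,"gripper":1},{"x":-0.272,"y":0.12,"z":0.148,"wx":0.8,"wy":0.016,"wz":0.06,"gripper":1},{"x":-0.338,"y":0.148,"z":0.186,"wx":1,"wy":0.02,"wz":0.075,"gripper":1}]'
python3 -m inch '[{"x":0,"y":0,"z":0,"wx":0,"wy":0,"wz":0,"gripper":1},{"x":0,"y":0,"z":0,"wx":0,"wy":0,"wz":0,"gripper":1},{"x":0,"y":0,"z":0,"wx":0,"wy":0,"wz":0,"gripper":1},{"x":0,"y":0,"z":0,"wx":0,"wy":0,"wz":0,"gripper":1},{"x":0,"y":0,"z":0,"wx":0,"wy":0,"wz":0,"gripper":1}]'
python3 - <<'E'
from plan import *
T=tool();np.save('Tw2.npy',T);print(T,arm.observe()['q'])
Rt,Rb=np.load('Rt.npy'),np.load('Rb.npy');p=np.array([.455,-.2,.1])
chain(T,[(p+Rb@[0,0,.17],Rt)])
a=snap('wrist','w2');b=snap('side','s2');c=snap('top','t2')
# predicted gauge corners in bed-aligned tool frame
G=np.array([[sx*17,sy*50,z] for z in(0,) for sx in(1,-1) for sy in(1,-1)]+[[sx*2,sy*35,-55] for sx in(1,) for sy in(1,-1)])/1e3
Rg=np.c_[-T[:3,1],-T[:3,0],-T[:3,2]];o=T[:3,3]+T[:3,2]*.022
print('gauge side',proj('side',G@Rg.T+o).round(1));print('gauge wrist',proj('wrist',G@Rg.T+o,T).round(1))
L=np.array([[sx*5,sy*41.5,0] for sx in(1,-1) for sy in(1,-1)])/1e3
print('slot wrist',proj('wrist',L@Rb.T+p,T).round(1)); print('slot side',proj('side',L@Rb.T+p).round(1))
W=np.hstack([a[:,:,::-1][:, 120:520],np.zeros((400,1,3),np.uint8)])
s=cv2.resize(b[60:240,280:480,::-1],None,fx=2.2,fy=2.2,interpolation=cv2.INTER_CUBIC)
cv2.imwrite('pics/m2.png',np.hstack([cv2.resize(W,(359,400)),cv2.copyMakeBorder(s,0,4,0,0,cv2.BORDER_CONSTANT)]))
E
```

```text
clock: 4.65
eef_pos: [0.4975, -0.0448, 0.3346]
orientation: [0.78, 0.626, -0.004, -0.003]
contact_force: [-0.9, -0.0, -3.3]
gripper_width: 0.0205
gripper_force: 59.4
clock: 5.15
eef_pos: [0.5353, -0.2231, 0.2411]
orientation: [0.762, 0.591, -0.163, -0.208]
contact_force: [0.7, -0.2, -2.1]
gripper_width: 0.0206
gripper_force: 59.6
clock: 5.65
eef_pos: [0.5356, -0.2205, 0.2457]
orientation: [0.762, 0.593, -0.161, -0.204]
contact_force: [-0.5, -0.5, -2.2]
gripper_width: 0.0205
gripper_force: 59.8
[[ 0.2457  0.8381 -0.4871  0.5356]
 [ 0.9693 -0.2137  0.1212 -0.2205]
 [-0.0026 -0.502  -0.8649  0.2457]
 [ 0.      0.      0.      1.    ]] [ 0.5639  0.6869 -0.4199  1.3106  0.2221  1.7245 -0.1146]
xyz [-0.0001  0.0016 -0.0046] w [-0.0043  0.0055 -0.0003] mm 2 deg 0.2
gauge side [[388.3 113.4]
 [365.2 127.9]
 [379.1 115.1]
 [356.1 129.3]
 [387.4 134.9]
 [371.7 145.4]]
gauge wrist [[290.8 294.5]
 [286.8 137.2]
 [343.5 294.5]
 [347.  137.2]
 [315.1 240.1]
 [314.8 151.6]]
slot wrist [[314.5 212.5]
 [314.2 133.3]
 [323.9 212.5]
 [324.2 133.3]]
slot side [[399.3 163.6]
 [381.6 176.9]
 [396.6 163.7]
 [378.9 177. ]]
```

View pics/w2.png

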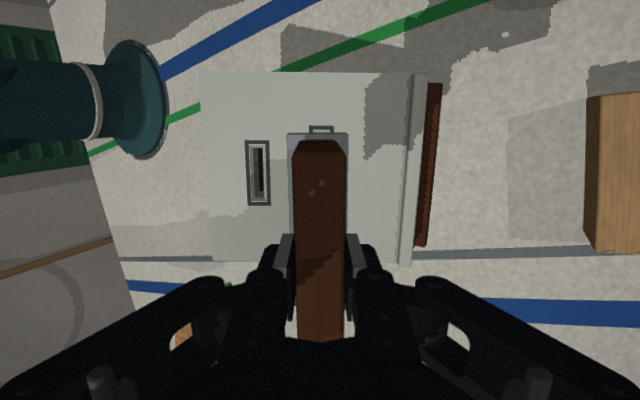

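The wrist view shows the collar's far edge at row 133 (columns 287–348). The long slot's rim end sticks out at columns 309–334 with its top at row 126. The short slot's rim spans columns 246–270 and rows 140–205. I'll refine the bed and gauge offsets from these.

```bash
python3 - <<'E'
from plan import *
T=np.load('Tw2.npy');Rb=np.load('Rb.npy');p=np.array([.455,-.2,.1])
S=np.array([[65+sx*5,sy*26.5,0] for sx in(1,-1) for sy in(1,-1)]+[[65,0,0],[120,-100,0],[120,100,0],[-86,-100,11],[-86,100,11]])/1e3
print('short,plate',proj('wrist',S@Rb.T+p,T).round(1))
Rg=np.c_[-T[:3,1],-T[:3,0],-T[:3,2]];o=T[:3,3]+T[:3,2]*.022
G=np.array([[17,-50,8],[-17,-50,8],[17,-50,0],[-17,-50,0],[11,-47,62],[-11,-47,62]])/1e3
print('collar far top/bottom, grip top far',proj('wrist',G@Rg.T+o,T).round(1))
a=cv2.imread('pics/w2.png')
c1=cv2.resize(a[60:220,190:440],None,fx=3.2,fy=3.2,interpolation=cv2.INTER_CUBIC)
cv2.imwrite('pics/c3.png',c1)
E
```

```text
short,plate [[252.8 198.8]
 [250.2 148.4]
 [262.3 198.8]
 [260.  148.4]
 [256.3 174.1]
 [195.2  72.7]
 [212.  262. ]
 [411.7  71. ]
 [398.6 267.1]]
collar far top/bottom, grip top far [[285.4 138.4]
 [348.2 138.4]
 [286.8 137.2]
 [347.  137.2]
 [287.  158.4]
 [344.4 158.4]]
```

View pics/c3.png

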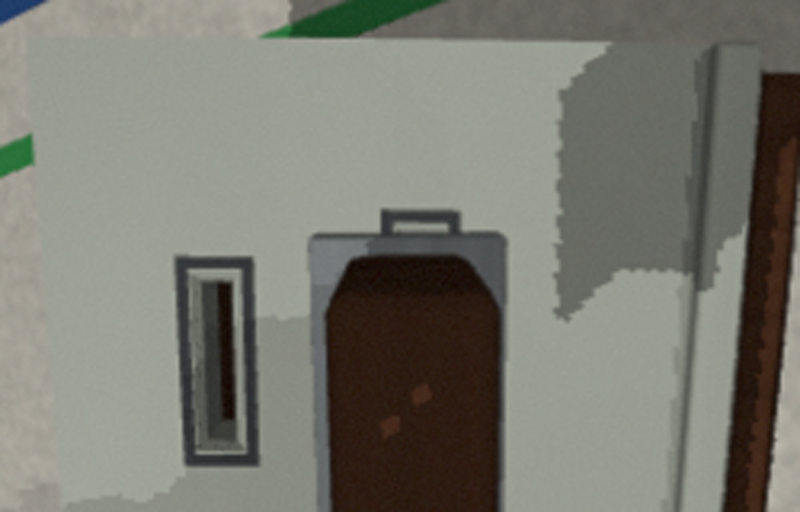

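```bash
python3 -m inch '[{"x":-0.001,"y":0.001,"z":0.03,"wx":0,"wy":0,"wz":0,"gripper":1},{"x":-0.002,"y":0.002,"z":0.07,"wx":0,"wy":0,"wz":0,"gripper":1},{"x":-0.004,"y":0.004,"z":0.11,"wx":0,"wy":0,"wz":0,"gripper":1},{"x":-0.005,"y":0.005,"z":0.14,"wx":0,"wy":0,"wz":0,"gripper":1},{"x":-0.005,"y":0.005,"z":0.15,"wx":0,"wy":0,"wz":0,"gripper":1}]'
python3 -m inch '[{"x":0,"y":0,"z":0,"wx":0,"wy":0,"wz":0,"gripper":1},{"x":0,"y":0,"z":0,"wx":0,"wy":0,"wz":0,"gripper":1},{"x":0,"y":0,"z":0,"wx":0,"wy":0,"wz":0,"gripper":1},{"x":0,"y":0,"z":0,"wx":0,"wy":0,"wz":0,"gripper":1},{"x":0,"y":0,"z":0,"wx":0,"wy":0,"wz":0,"gripper":1}]'
python3 - <<'E'
from plan import *
T=tool();print(arm.observe()['q'])
Rt,Rb=np.load('Rt.npy'),np.load('Rb.npy');p=np.array([.455,-.2,.1])
chain(T,[(p+Rb@[-.00165,.0025,.022],Rt)])
a=snap('wrist','w3');s=snap('side','s3')
A=cv2.resize(a[120:280,240:400,::-1],(400,400),interpolation=cv2.INTER_CUBIC)
B=cv2.resize(s[90:220,320:450,::-1],(400,400),interpolation=cv2.INTER_CUBIC)
cv2.imwrite('pics/m3.png',np.hstack([A,B]))
E
```

```text
clock: 6.3
eef_pos: [0.4985, -0.215, 0.1763]
orientation: [0.762, 0.592, -0.162, -0.207]
contact_force: [-0.5, 0.6, -1.5]
gripper_width: 0.0205
gripper_force: 59.8
clock: 6.8
eef_pos: [0.5001, -0.2151, 0.1771]
orientation: [0.762, 0.592, -0.161, -0.206]
contact_force: [0.5, 0.5, -2.8]
gripper_width: 0.0202
gripper_force: 59.8
[ 0.592   0.6937 -0.4191  1.4684  0.2341  1.5701 -0.1263]
xyz [ 0.0022 -0.0009  0.137 ] w [-0.0124  0.0027 -0.0023] mm 69 deg 0.4
```

View pics/m3.png

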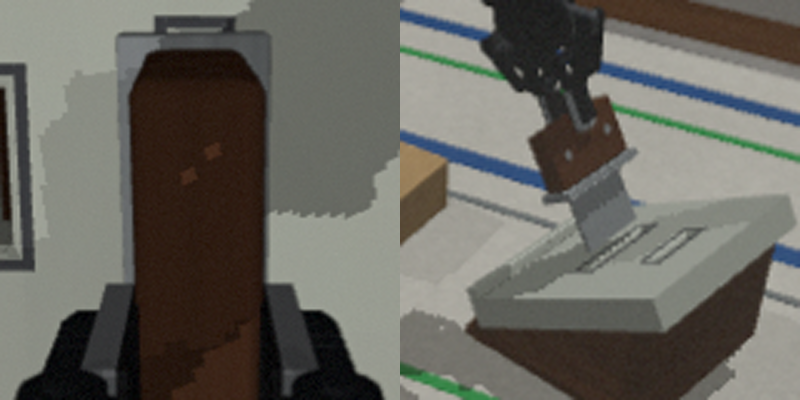

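The wrist crop shows the rim at columns 153–235, centred with the collar at 116–271. In the side crop the collar runs from (545,200) to (636,152), shallower than the slot line from (582,270) to (655,225), so the gauge may be turned slightly about the pad axis. I'll fit that angle.

```bash
cat > tilt.py <<'E'
from plan import *
from scipy.optimize import least_squares
s=400/130
def P(u,v): return [(u-400+.5)/s-.5+320,(v+.5)/s-.5+90]
obs=[((17,50,4),(636,152)),((-17,-50,4),(545,200)),((0,-35,-55),(590,252)),((0,35,-55),(637,217)),((11,-47,62),(541,142)),((11,47,8),(625,152))]
px=np.array([P(*b) for a,b in obs]);M=np.array([a for a,b in obs])/1e3
T=tool()
Rt0=np.c_[-T[:3,1],-T[:3,0],-T[:3,2]]
def model(q,M):  # rotate about gauge x axis through the grasp point (z=41mm)
    A=R.from_euler('x',q[0]).as_matrix();c=np.array([0,0,.041])
    L=(M-c)@A.T+c+[0,q[1],0]
    return L@Rt0.T+T[:3,3]+T[:3,2]*(.022+q[2])
f=lambda q:(proj('side',model(q,M))-px).ravel()
print('zero',f([0,0,0]).reshape(-1,2).round(1))
r=least_squares(f,[0,0,0]);print(np.degrees(r.x[0]),r.x[1:]*1e3,r.cost);print(r.fun.reshape(-1,2).round(1))
im=cv2.imread('pics/s3.png')[90:190,330:430];k=6;im=cv2.resize(im,None,fx=k,fy=k,interpolation=cv2.INTER_CUBIC)
def box(hx,hy,z0,z1): return np.array([[a*hx,b*hy,z] for z in(z0,z1) for a,b in((1,1),(1,-1),(-1,-1),(-1,1))])/1e3
for q,col in(([0,0,0],(0,255,0)),(r.x,(0,0,255))):
  for b in(box(17,50,0,8),box(11,47,8,62),box(2,35,-55,0)):
    u=((proj('side',model(q,b))-[330,90]+.5)*k-.5).astype(int)
    for i in range(4):
        for a,c in((i,(i+1)%4),(i+4,(i+1)%4+4),(i,i+4)): cv2.line(im,u[a].tolist(),u[c].tolist(),col,1)
cv2.imwrite('pics/ov.png',im)
E
python3 tilt.py
```

```text
zero [[ 0.2 -1.1]
 [-1.5 -0.5]
 [-1.  -0.6]
 [-1.3 -0.3]
 [ 0.6 -3. ]
 [ 1.  -1.8]]
2.184073204150252 [-2.0609  3.5549] 3.7913163615606287
[[ 0.3 -0.5]
 [-1.   1.4]
 [-0.1  0.7]
 [-0.7  0.1]
 [ 0.6 -0.7]
 [ 1.1 -1.1]]
```

View pics/ov.png

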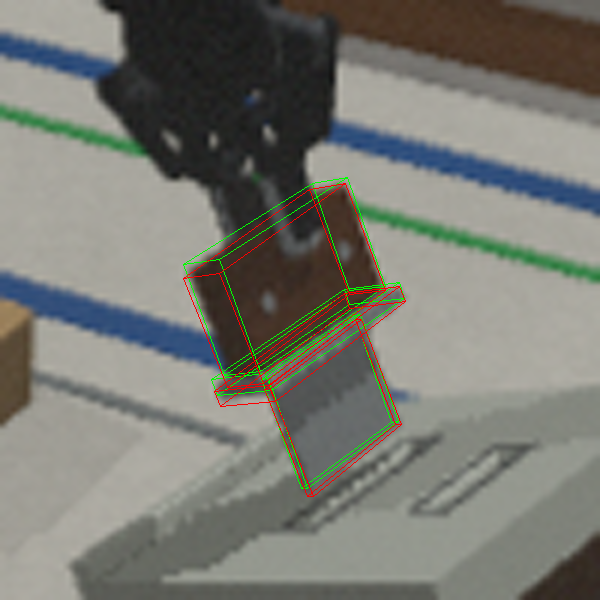

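The overlay shows the zero-tilt (green) and fitted (red) outlines both within about a pixel of the gauge. The wrist view suggests the opposite sign, so any tilt is within noise. The blade tip at (308,492)–(400,422) is lined up above the long slot, so I'll insert gently, watching the force.

```bash
python3 -m inch '[{"x":0.001,"y":0,"z":0.012,"wx":0,"wy":0,"wz":0,"gripper":1},{"x":0.001,"y":0,"z":0.024,"wx":0,"wy":0,"wz":0,"gripper":1},{"x":0.001,"y":0,"z":0.036,"wx":0,"wy":0,"wz":0,"gripper":1},{"x":0.001,"y":0,"z":0.048,"wx":0,"wy":0,"wz":0,"gripper":1},{"x":0.001,"y":0,"z":0.056,"wx":0,"wy":0,"wz":0,"gripper":1}]'
cat > st.py <<'E'
from plan import *
T=tool();o=arm.observe()
Rt,Rb=np.load('Rt.npy'),np.load('Rb.npy');p=np.array([.455,-.2,.1])
chain(T,[(p+Rb@[-.00165,.0025,.022],Rt)])
print('F tool',T[:3,:3].T@o['contact_force'],'M',T[:3,:3].T@o['moment'],'q6',o['q'][5])
E
python3 st.py
```

```text
clock: 7.4
eef_pos: [0.4855, -0.211, 0.152]
orientation: [0.762, 0.592, -0.162, -0.207]
contact_force: [-0.4, -0.4, -2.6]
gripper_width: 0.0206
gripper_force: 59.9
xyz [0.0013 0.     0.0784] w [-0.0156  0.0026 -0.0022] mm 39 deg 0.5
F tool [-0.4623  1.0863  2.3799] M [-0.8542  0.0078 -0.0368] q6 1.5118215863802467
```

```bash
python3 -m inch '[{"x":0.001,"y":0,"z":0.012,"wx":0,"wy":0,"wz":0,"gripper":1},{"x":0.001,"y":0,"z":0.024,"wx":0,"wy":0,"wz":0,"gripper":1},{"x":0.001,"y":0,"z":0.036,"wx":0,"wy":0,"wz":0,"gripper":1},{"x":0.001,"y":0,"z":0.048,"wx":0,"wy":0,"wz":0,"gripper":1},{"x":0.001,"y":0,"z":0.058,"wx":0,"wy":0,"wz":0,"gripper":1}]'; python3 st.py
python3 -m inch '[{"x":0,"y":0,"z":0.002,"wx":0,"wy":0,"wz":0,"gripper":1},{"x":0,"y":0,"z":0.004,"wx":0,"wy":0,"wz":0,"gripper":1},{"x":0,"y":0,"z":0.006,"wx":0,"wy":0,"wz":0,"gripper":1},{"x":0,"y":0,"z":0.008,"wx":0,"wy":0,"wz":0,"gripper":1},{"x":0,"y":0,"z":0.008,"wx":0,"wy":0,"wz":0,"gripper":1}]'; python3 st.py
```

```text
clock: 7.9
eef_pos: [0.4717, -0.207, 0.1272]
orientation: [0.762, 0.592, -0.162, -0.207]
contact_force: [-0.1, -0.5, -2.0]
gripper_width: 0.0208
gripper_force: 59.9
xyz [ 0.0003 -0.0003  0.021 ] w [-0.0143  0.0027 -0.0023] mm 10 deg 0.4
F tool [-0.4809  1.0334  1.6773] M [-0.8147  0.0203  0.0206] q6 1.4527333411427001
clock: 8.4
eef_pos: [0.4701, -0.2065, 0.1242]
orientation: [0.762, 0.592, -0.162, -0.207]
contact_force: [-0.6, -0.9, -1.4]
gripper_width: 0.0206
gripper_force: 59.8
xyz [ 0.0002 -0.0005  0.0142] w [-0.0136  0.0027 -0.0023] mm 7 deg 0.4
F tool [-0.9983  0.4478  1.4202] M [-0.7815 -0.0044 -0.0289] q6 1.4454998147828622
```

```bash
python3 -m inch '[{"x":0,"y":0,"z":0.002,"wx":-0.005,"wy":0,"wz":0,"gripper":1},{"x":0,"y":0,"z":0.004,"wx":-0.01,"wy":0,"wz":0,"gripper":1},{"x":0,"y":0,"z":0.006,"wx":-0.014,"wy":0,"wz":0,"gripper":1},{"x":0,"y":0,"z":0.008,"wx":-0.014,"wy":0,"wz":0,"gripper":1},{"x":0,"y":0,"z":0.008,"wx":-0.014,"wy":0,"wz":0,"gripper":1}]'; python3 st.py
python3 -m inch '[{"x":0,"y":0,"z":0.001,"wx":0,"wy":0,"wz":0,"gripper":1},{"x":0,"y":0,"z":0.002,"wx":0,"wy":0,"wz":0,"gripper":1},{"x":0,"y":0,"z":0.003,"wx":0,"wy":0,"wz":0,"gripper":1},{"x":0,"y":0,"z":0.003,"wx":0,"wy":0,"wz":0,"gripper":1},{"x":0,"y":0,"z":0.003,"wx":0,"wy":0,"wz":0,"gripper":1}]'; python3 st.py
```

```text
clock: 8.9
eef_pos: [0.4679, -0.206, 0.1207]
orientation: [0.763, 0.592, -0.16, -0.204]
contact_force: [1.0, -0.3, -2.1]
gripper_width: 0.0206
gripper_force: 59.8
xyz [ 0.0003 -0.0003  0.0058] w [-0.0003  0.0026 -0.0023] mm 3 deg 0.1
F tool [-0.0701  1.916   1.2914] M [-0.8217 -0.0021  0.037 ] q6 1.4294104374012044
clock: 9.4
eef_pos: [0.4675, -0.2059, 0.1196]
orientation: [0.763, 0.592, -0.159, -0.204]
contact_force: [1.1, 0.4, -1.6]
gripper_width: 0.0207
gripper_force: 60.0
xyz [ 0.0003 -0.0006  0.0035] w [ 0.0007  0.0027 -0.0023] mm 2 deg 0.1
F tool [0.683  1.6074 0.8794] M [-0.8515 -0.0748  0.0351] q6 1.426494754551099
```

```bash
for i in 1 2; do python3 -m inch '[{"x":0,"y":0,"z":0.001,"wx":0,"wy":0,"wz":0,"gripper":1},{"x":0,"y":0,"z":0.002,"wx":0,"wy":0,"wz":0,"gripper":1},{"x":0,"y":0,"z":0.003,"wx":0,"wy":0,"wz":0,"gripper":1},{"x":0,"y":0,"z":0.003,"wx":0,"wy":0,"wz":0,"gripper":1},{"x":0,"y":0,"z":0.003,"wx":0,"wy":0,"wz":0,"gripper":1}]'; python3 st.py; done
```

```text
clock: 9.9
eef_pos: [0.4672, -0.2062, 0.1192]
orientation: [0.763, 0.592, -0.159, -0.203]
contact_force: [0.7, -1.7, 4.7]
gripper_width: 0.0204
gripper_force: 60.9
xyz [ 0.0009 -0.0006  0.0026] w [ 0.0028  0.0035 -0.0033] mm 1 deg 0.2
F tool [-1.4492 -1.4356 -4.6147] M [-0.1917 -0.1162 -0.041 ] q6 1.4245256877245944
clock: 10.4
eef_pos: [0.4672, -0.2062, 0.1192]
orientation: [0.763, 0.592, -0.159, -0.202]
contact_force: [2.5, -2.1, 12.0]
gripper_width: 0.0202
gripper_force: 61.6
xyz [ 0.001  -0.0006  0.0026] w [ 0.0054  0.0041 -0.0038] mm 1 deg 0.2
F tool [ -1.4954  -3.4334 -11.852 ] M [ 0.2312 -0.1878 -0.0373] q6 1.4230236949332964
```

```bash
python3 -m inch '[{"x":0,"y":0,"z":0.001,"wx":0,"wy":0,"wz":0,"gripper":1},{"x":0,"y":0,"z":0.002,"wx":0,"wy":0,"wz":0,"gripper":1},{"x":0,"y":0,"z":0.002,"wx":0,"wy":0,"wz":0,"gripper":1},{"x":0,"y":0,"z":0.002,"wx":0,"wy":0,"wz":0,"gripper":1},{"x":0,"y":0,"z":0.002,"wx":0,"wy":0,"wz":0,"gripper":1}]'; python3 st.py
python3 - <<'E'
from plan import *
a=snap('wrist','w4');s=snap('side','s4')
A=cv2.resize(a[120:280,240:400,::-1],(400,400),interpolation=cv2.INTER_CUBIC)
B=cv2.resize(s[110:210,330:430,::-1],(400,400),interpolation=cv2.INTER_CUBIC)
cv2.imwrite('pics/m4.png',np.hstack([A,B]))
E
```

```text
clock: 10.9
eef_pos: [0.4671, -0.2062, 0.1192]
orientation: [0.764, 0.592, -0.159, -0.202]
contact_force: [3.1, -2.2, 15.9]
gripper_width: 0.0207
gripper_force: 62.1
xyz [ 0.0011 -0.0006  0.0025] w [ 0.007   0.0045 -0.0041] mm 1 deg 0.3
F tool [ -1.4172  -4.8303 -15.5966] M [ 0.6244 -0.2474 -0.0586] q6 1.4220295414451836
```

View pics/m4.png

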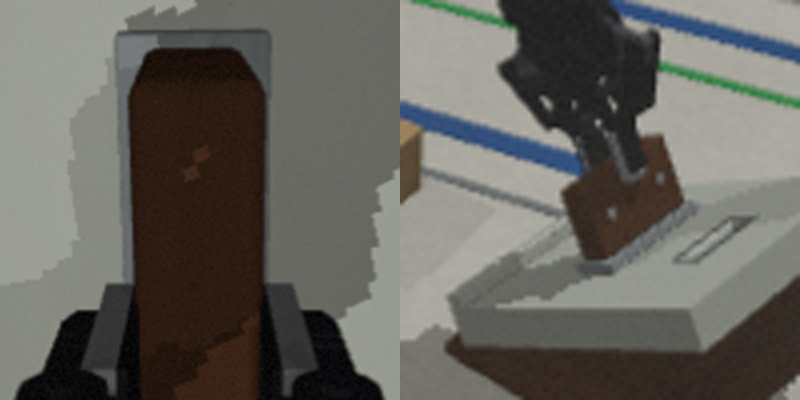

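The collar lies along the slot line on the board face with no visible gap: m4 right, from (580,268) to (695,207). The TCP height above the slot, 23.3 mm, equals the one above the rack at the grasp, so the gauge is fully seated. I'll pause, ease the press and release.

```bash
python3 -m inch '[{"x":0,"y":0,"z":-0.001,"wx":0,"wy":0,"wz":0,"gripper":1},{"x":0,"y":0,"z":-0.002,"wx":0,"wy":0,"wz":0,"gripper":1},{"x":0,"y":0,"z":-0.002,"wx":0,"wy":0,"wz":0,"gripper":1},{"x":0,"y":0,"z":-0.002,"wx":0,"wy":0,"wz":0,"gripper":1},{"x":0,"y":0,"z":-0.002,"wx":0,"wy":0,"wz":0,"gripper":1}]'; python3 st.py
python3 -m inch '[{"x":0,"y":0,"z":0,"wx":0,"wy":0,"wz":0,"gripper":1},{"x":0,"y":0,"z":0,"wx":0,"wy":0,"wz":0,"gripper":1},{"x":0,"y":0,"z":0,"wx":0,"wy":0,"wz":0,"gripper":1},{"x":0,"y":0,"z":0,"wx":0,"wy":0,"wz":0,"gripper":1},{"x":0,"y":0,"z":0,"wx":0,"wy":0,"wz":0,"gripper":1}]'; python3 st.py
python3 -m inch '[{"x":0,"y":0,"z":0,"wx":0,"wy":0,"wz":0,"gripper":0.6},{"x":0,"y":0,"z":0,"wx":0,"wy":0,"wz":0,"gripper":0.4},{"x":0,"y":0,"z":0,"wx":0,"wy":0,"wz":0,"gripper":0.2},{"x":0,"y":0,"z":0,"wx":0,"wy":0,"wz":0,"gripper":0},{"x":0,"y":0,"z":0,"wx":0,"wy":0,"wz":0,"gripper":0}]'; python3 st.py
```

```text
clock: 11.5
eef_pos: [0.4672, -0.2062, 0.1192]
orientation: [0.763, 0.592, -0.159, -0.202]
contact_force: [2.9, -2.6, 12.4]
gripper_width: 0.0204
gripper_force: 61.6
xyz [ 0.001  -0.0006  0.0025] w [ 0.0053  0.0041 -0.0038] mm 1 deg 0.2
F tool [ -1.8606  -3.1782 -12.4611] M [ 0.2538 -0.1784  0.0219] q6 1.4229819067494336
clock: 12.0
eef_pos: [0.4672, -0.2062, 0.1192]
orientation: [0.763, 0.592, -0.159, -0.202]
contact_force: [2.1, -2.5, 12.0]
gripper_width: 0.0206
gripper_force: 61.6
xyz [ 0.001  -0.0006  0.0025] w [ 0.0053  0.0041 -0.0038] mm 1 deg 0.2
F tool [ -1.9291  -3.6915 -11.7627] M [ 0.2176 -0.138  -0.0095] q6 1.4229974917291828
clock: 12.5
eef_pos: [0.4658, -0.2054, 0.1166]
orientation: [0.763, 0.592, -0.16, -0.204]
contact_force: [-0.2, 0.4, -0.3]
gripper_width: 0.0854
gripper_force: 0.0
xyz [ 0.0001 -0.0004 -0.0035] w [-0.0009  0.0024 -0.002 ] mm 2 deg 0.1
F tool [ 0.3006 -0.1018  0.3895] M [-0.5458  0.033  -0.0527] q6 1.4203159700521768
```

Released. Now I'll back straight off along the tool axis and check the result numerically by comparing images.

```bash
python3 -m inch '[{"x":0,"y":0,"z":-0.02,"wx":0,"wy":0,"wz":0,"gripper":0},{"x":0,"y":0,"z":-0.06,"wx":0,"wy":0,"wz":0,"gripper":0},{"x":0,"y":0,"z":-0.12,"wx":0,"wy":0,"wz":0,"gripper":0},{"x":0,"y":0,"z":-0.19,"wx":0,"wy":0,"wz":0,"gripper":0},{"x":0,"y":0,"z":-0.24,"wx":0,"wy":0,"wz":0,"gripper":0}]'
python3 -m inch '[{"x":0,"y":0,"z":0,"wx":0,"wy":0,"wz":0,"gripper":0},{"x":0,"y":0,"z":0,"wx":0,"wy":0,"wz":0,"gripper":0},{"x":0,"y":0,"z":0,"wx":0,"wy":0,"wz":0,"gripper":0},{"x":0,"y":0,"z":0,"wx":0,"wy":0,"wz":0,"gripper":0},{"x":0,"y":0,"z":0,"wx":0,"wy":0,"wz":0,"gripper":0}]'
python3 - <<'E'
from plan import *
s=snap('side','s5');a=snap('top','t5');T=tool();w=snap('wrist','w5')
b=cv2.imread('pics/s4.png')[:,:,::-1]
d=np.abs(s.astype(int)-b).max(2)
print('grip/collar region change', d[165:178,372:405].mean(), d[150:160,385:398].mean())
# steel collar / dark grip in wrist picture vs model of a seated gauge
Rb=np.load('Rb.npy');p=np.array([.455,-.2,.1])+Rb@[-.0017,-.0007,0]
C=np.array([[a*17,b*50,8] for a,b in((1,1),(1,-1),(-1,-1),(-1,1))]+[[a*11,b*47,62] for a,b in((1,1),(1,-1),(-1,-1),(-1,1))])/1e3
u=proj('wrist',C@Rb.T+p,T);print(u.round(1))
g=w.astype(int);dark=((g[:,:,0]<100)&(g[:,:,0]>g[:,:,2]*1.5)).astype(np.uint8)
n,l,st,ce=cv2.connectedComponentsWithStats(dark)
for i in range(1,n):
    if st[i,4]>150: print('dark brown',st[i],ce[i].round(1))
# bystanders in top view: compare with the first picture
a0=cv2.imread('pics/top0.png')[:,:,::-1]
for nm,(x0,x1,y0,y1) in dict(jar=(192,235,98,145),pink=(238,292,145,178),cheese=(308,364,98,155),carton=(397,465,103,150),narrow=(180,225,228,255),orange=(213,268,285,335)).items():
    D=np.abs(a[y0:y1,x0:x1].astype(int)-a0[y0:y1,x0:x1]).max(2);print(nm,(D>40).mean().round(3))
E
```

```text
clock: 13.0
eef_pos: [0.5257, -0.2204, 0.2234]
orientation: [0.763, 0.593, -0.159, -0.203]
contact_force: [0.7, 0.7, -0.2]
gripper_width: 0.0856
gripper_force: 0.0
clock: 13.5
eef_pos: [0.5234, -0.2201, 0.2202]
orientation: [0.763, 0.592, -0.16, -0.204]
contact_force: [-0.9, 0.4, -0.4]
gripper_width: 0.0857
gripper_force: 0.0
grip/collar region change 3.832167832167832 13.084615384615384
[[300.3 229.3]
 [298.6 123.2]
 [337.  123.1]
 [335.6 229.3]
 [303.9 249.6]
 [302.3 130.4]
 [332.4 130.4]
 [331.3 249.6]]
dark brown [ 420   78   29  169 2182] [434.1 159.8]
dark brown [ 603   89   37  174 3335] [616.4 169.9]
dark brown [ 305  129   29  120 3236] [319.6 187.4]
dark brown [  0 240 104  41 687] [ 49.  260.2]
dark brown [205 316  38  38 578] [223.9 334.8]
dark brown [113 378  40  22 463] [135.7 392. ]
jar 0.0
pink 0.0
cheese 0.015
carton 0.157
narrow 0.0
orange 0.277
```

```bash
python3 - <<'E'
from h import *
def cen(f,x0,x1,y0,y1,k):
    h=cv2.cvtColor(cv2.imread(f'pics/{f}.png'),cv2.COLOR_BGR2HSV)[y0:y1,x0:x1]
    lo,hi=dict(o=((5,200,60),(14,255,255)),c=((8,80,40),(20,255,255)))[k]
    m=cv2.inRange(h,np.array(lo),np.array(hi));q=np.argwhere(m);return len(q),q.mean(0).round(2),q.min(0),q.max(0)
for f in('side0','s5'):
    print(f,'orange',cen(f,360,405,255,330,'o'),'carton',cen(f,285,345,125,180,'c'),'cheese',cen(f,250,302,168,220,'c'))
for f in('top0','t5'): print(f,'orange',cen(f,210,270,280,340,'o'),'carton',cen(f,395,470,100,152,'c'))
E
```

```text
side0 orange (4, array([27.75, 19.5 ]), array([13, 18]), array([53, 20])) carton (1076, array([30.22, 29.31]), array([11,  0]), array([54, 49])) cheese (1067, array([24.12, 26.21]), array([0, 7]), array([42, 51]))
s5 orange (20, array([35.9 , 21.45]), array([13, 10]), array([67, 33])) carton (1074, array([30.2 , 29.35]), array([11,  0]), array([54, 49])) cheese (1061, array([24.22, 26.22]), array([0, 7]), array([42, 51]))
top0 orange (631, array([30.81, 29.52]), array([9, 8]), array([51, 52])) carton (2101, array([27.05, 35.19]), array([7, 5]), array([47, 65]))
t5 orange (455, array([29.57, 31.96]), array([8, 8]), array([51, 52])) carton (1862, array([26.71, 31.83]), array([7, 5]), array([47, 62]))
```

Carton, cheese and the orange look-alike are where they were (same extents; the top-view changes are arm shadow and occlusion). The gauge grip in the wrist view matches a seated gauge within about 2–3 px. I'm handing in.

```bash
python3 -c "
from plant import arm
print(arm.sign_off())"
```

```text
the job is handed in; nothing more can be done
None
```

The wide gauge is in the board's long slot with its collar seated flush and released after a pause; the narrow gauge is still in the rack, nothing else was disturbed, and the job was handed in at about 14 s.

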